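# Pack the soap in the sliding-cover toiletries case

## Task

At the food-bank packing table, slide back the white cover of the teal toiletries case until its compartment is fully open. Lay the pink soap carton flat in the open compartment the same way up as it lay on the table, setting it down rather than dropping it from a height, and let go of it. Then slide the cover fully shut over it.

Things in the scene. Friction and masses are not known exactly. Their poses are not given: they have to be found in the camera images.
- cover (a joint): How far the white sliding cover of the case is open, in m: 0 fully shut (against its stop), 0.145 fully open (against its stop). It may start up to 0.02 ajar. It slides level along the case's own y axis, towards the case's -y end as the value grows; about 1.5 to 2 N move it and it stays where it is left.
- cover_grip (a point): Centre of the black grip bar standing on the white cover; moves with it. The bar is 70 mm along the case's x, 14 mm thick along its y (the sliding direction), 30 mm high: the cover's flat top lies 15 mm below this point and 64.5 mm above the table. Cover plate 140 (x) by 150 (y) by 6 mm. Axes are the case's. Shut, it is 2.5 mm to +y of the compartment's centre; fully open, 142.5 mm to -y of it.
- compartment (a point): Centre of the compartment's floor, 6 mm above the table, in the teal case fixed to the table. Axes are the case's, z up. Case 158 mm (x) by 300 mm (y), 68 mm high over the two side rails (along y) that guide the cover. The compartment fills its +y half: 142 (x) by 145 (y) inside, 52 mm deep; the -y half is a closed deck over which the cover slides.
- soap_center (a point): Centre of the pink soap carton with a cream band, loose on the table: 90 mm along its x, 44 mm along its y, 36 mm high along z (up as it lies), about 0.13 kg. Near it, not wanted: a mint-green carton of the same size and a flat round tin with a blue label, 77 mm across, 40 mm high. The three stand in any order, over 110 mm between centres.
There are look-alikes about, which are no part of the job. Several things look just like the part that bears soap_center: the one meant starts farthest to the robot's left.

How it is judged:
By the outcome, as a careful person would: the job done as asked, in the order asked, and still so for the second after the job is handed in, with the robot touching nothing.
It also fails if it takes over 64 s, if anything falls off the work surface, if the arm or the gripper's body presses on something with over 40 N, if the wrist force passes 120 N, or if a joint passes its speed limit or range.

## Robot

A 6-joint arm with a two-finger parallel gripper is mounted at the origin on the work surface. World frame = base frame: x ahead of the robot, y to its left, z up, the work surface at z = 0. Lengths are in m, angles in rad, forces in N, time in s.
With the tool pointing down it reaches from about 0.425 to 1.125 m from the base axis. Payload 14.9 kg.
Tool frame: the origin (TCP) lies at the very end of the fingers, on their centre line; the grasp point (between the pads) lies 19 mm behind it; z points along the fingers, y is the direction in which the jaws open and shut (so a half turn about z gives the same grasp; the last joint's range is limited). The gripper opens to 91 mm and grips with 3 to 60 N. Pads are 32 mm wide; open, the fingers measure 118 mm over their backs; the gripper's body (76 mm by 178 mm) begins 60 mm behind the grasp point.
Start: joints at [1.126, 0.379, 1.734, -0, 1.028, -0.033], TCP at [0.28, 0.641, 0.214] pointing down, gripper open.
Joint ranges: [-2.77, 2.77], [-0.74, 2.19], [0, 2.66], [-1.06, 4.2], [0.31, 2.87], [-3.08, 3.08]. Speed limits (rad/s): [1.89, 1.89, 2.39, 3.14, 3.14, 3.14].

## Interface

Orientations are given as a unit quaternion [w, x, y, z].
In Python, from station import monitor, imaging, ctrl gives the robot as it stands.
- The arm moves only by the tool play_rows, never from a script. Its argument "steps" is text: rows parted by semicolons, each of 7 numbers parted by spaces: the shift along the tool's x, y, z in mm, then the turn, a rotation vector about the tool's x, y, z in degrees, then the opening, from -1 (shut) to 1 (fully open). A call has 1 to 5 rows; each row shifts and turns the commanded pose from where the row before left it, along the tool's axes as they then stand; what a row does not reach is not made up. A row lasts 1/12 s, in which the tool goes at most 41.7 mm and 7.16 degrees, less where a joint would pass 70% of its speed; a pose out of reach is approached as far as the arm can. A call is refused whole if a number of a shift passes 41.7 or a number of a turn 7.16, either way. A call with a gripper value outside its range is refused whole. The fingers move at their own pace and stop on an object; "grip_force" is the grip in N (left out, the last holds). Time passes only in rows, so rows that do not move let the fingers close. It gives the time, the measured TCP pose, the force and the opening at its end, in the units of the state.
- monitor.get_obs(): the state, without advancing time (a new reading comes with each control period).
- imaging.capture(name): name is "side" or "top" or "wrist"; returns a dict with "img" (400x640x3 uint8, red, green, blue), "fx", "fy", "cx", "cy" (pixels), "origin" and "attitude" of the camera in the world. Camera axes: x right, y down, z forward; pixel columns grow to the right and rows downward; lengths in m; the calibration is good to about 2 mm. The wrist camera is an equidistant fisheye: a pixel r from the principal point sees the ray r / f radians off the axis. A picture is of the moment at which its call begins. There is no depth.
- ctrl.finish_job(): hands the job in, once; it reports no verdict.
The state is a dict: "time_s": time; "qpos": joint angles; "dq": joint speeds; "tau": joint torques, N m; "eef_pos": TCP position; "tool_rot": TCP orientation; "force": force on the tool from outside, world axes, zero at the start; "torque": the same for the moment, N m; "grip_width": finger opening in m.
Only numpy, scipy, OpenCV 4.12 (cv2) and the standard library are available. Lean on these libraries where they do the work, as an engineer would, in place of code of your own. Each camera call takes 0.05 s, during which the arm holds its last target.

## Working session

There is one attempt and no reset: what is moved stays moved. The work goes in short steps, Python scripts to look and compute and a tool call to move; the robot and the scene stay as the last step left them, time stands still between calls to the robot, and variables do not carry over. Pictures are saved under pics/ and viewed, and the job is handed in when it is done.

Besides the shell and the picture viewer there is one more tool, called after "Emit:" by a JSON object that holds its "name" and its "arguments". play_rows: Moves the arm, as the interface text tells. Its arguments: {"type":"object","properties":{"steps":{"type":"string"},"grip_force":{"type":"number"}},"required":["steps"]}

```bash
ls; mkdir -p pics; python3 - <<'E'
from station import monitor, imaging, ctrl
import cv2
print(monitor.get_obs())
for n in ("side","top","wrist"):
    d=imaging.capture(n); cv2.imwrite(f"pics/{n}0.png",d["img"][:,:,::-1])
    print(n,{k:v for k,v in d.items() if k!="img"})
E
```

```text
pics
{'time_s': 0.0, 'qpos': array([ 1.12570866e+00,  3.79436643e-01,  1.73477110e+00,  1.43907634e-06,
        1.02846148e+00, -3.32658915e-02]), 'dq': array([ 0.00058726,  0.0007749 , -0.00076507,  0.00020731, -0.00146897,
        0.00329731]), 'tau': array([-1.58321120e-03, -7.63747001e+01, -4.34363544e+01,  6.50501763e-02,
        4.24388680e-02, -9.31775617e-05]), 'eef_pos': array([0.28001297, 0.64113526, 0.2132734 ]), 'tool_rot': array([-1.28120594e-04,  2.04459226e-01,  9.78874933e-01, -5.22818956e-04]), 'force': array([-0.90667117,  0.84338047,  0.29272626]), 'torque': array([ 0.007309  , -0.0302579 , -0.02759258]), 'grip_width': 0.09134158780024618}
side {'fx': 402.7544156178212, 'fy': 402.7544156178212, 'cx': 321.2922860710087, 'cy': 195.201448871578, 'origin': array([ 0.32931737, -0.36531365,  0.53479981]), 'attitude': array([-0.40754949,  0.86008812, -0.2721022 ,  0.14181762])}
top {'fx': 453.75484882740597, 'fy': 453.75484882740597, 'cx': 321.1085214168846, 'cy': 200.36200768987433, 'origin': array([0.54742326, 0.10233643, 0.85207515]), 'attitude': array([ 0.03689535, -0.69608439,  0.71455797, -0.05926341])}
wrist {'fx': 309.70691628693146, 'fy': 309.70691628693146, 'cx': 319.4807373951389, 'cy': 198.95345560351242, 'origin': array([0.21590978, 0.66938467, 0.38399261]), 'attitude': array([0.10409698, 0.83041552, 0.54326947, 0.06657454])}
```

View pics/top0.png

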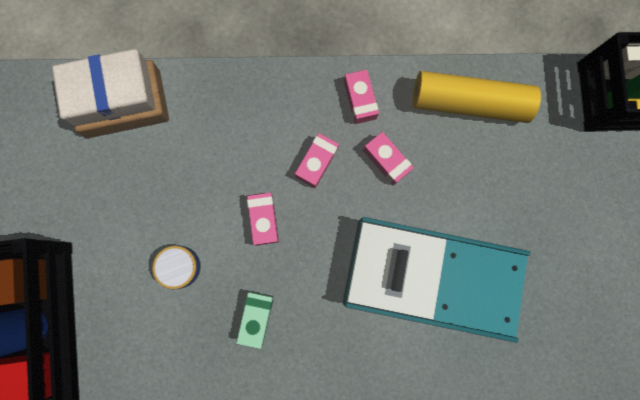

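View pics/side0.png

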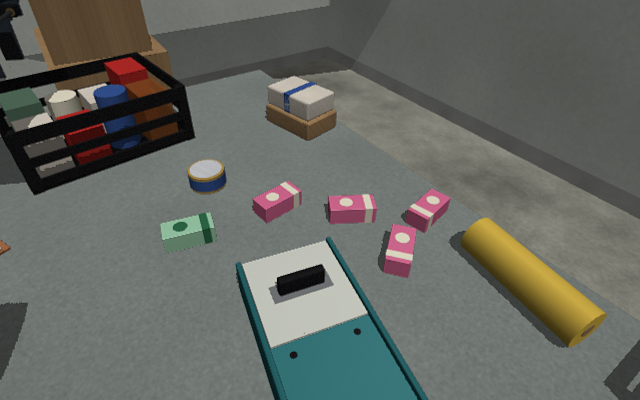

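View pics/wrist0.png

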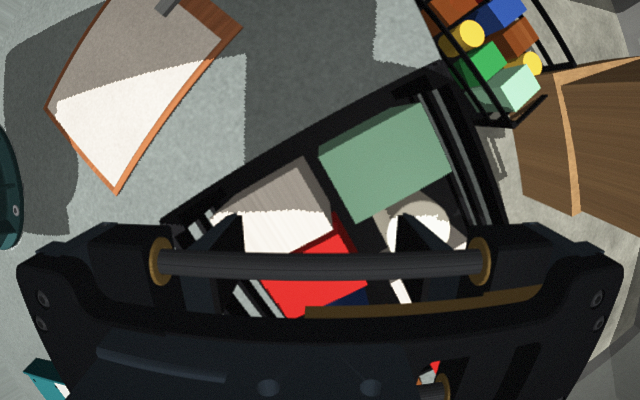

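The top view shows four pink cartons with cream bands, at (362,96), (388,158), (316,160) and (262,218). The mint carton is at (255,320) and the tin at (174,267). The case's cover is near-shut, with its grip bar at (399,270). I'll get world coordinates and an enlarged crop.

```bash
cat > h.py <<'E'
import numpy as np
from scipy.spatial.transform import Rotation as R
def rot(q): return R.from_quat([q[1],q[2],q[3],q[0]])
def px(d,u,v,z):
    r=rot(d["attitude"]).apply([(u-d["cx"])/d["fx"],(v-d["cy"])/d["fy"],1.]); o=np.array(d["origin"])
    return o+r*(z-o[2])/r[2]
def proj(d,p):
    c=rot(d["attitude"]).inv().apply(np.atleast_2d(p)-d["origin"]); return np.c_[c[:,0]/c[:,2]*d["fx"]+d["cx"],c[:,1]/c[:,2]*d["fy"]+d["cy"]]
E
python3 - <<'E'
from station import imaging
from h import *
import cv2
d=imaging.capture("top")
for n,u,v,z in [("a",362,96,.036),("b",388,158,.036),("c",316,160,.036),("d",262,218,.036),("mint",255,320,.036),("tin",174,267,.04),("grip",399,270,.09)]:
    print(n,px(d,u,v,z).round(3))
im=d["img"][:,:,::-1]
cv2.imwrite("pics/soap.png",cv2.resize(im[180:260,212:312],None,fx=8,fy=7.5,interpolation=cv2.INTER_CUBIC))
cv2.imwrite("pics/case.png",cv2.resize(im[205:355,335:535],None,fx=4,fy=4,interpolation=cv2.INTER_CUBIC))
E
```

```text
a [ 0.855 -0.008  0.036]
b [ 0.735 -0.051  0.036]
c [0.734 0.082 0.036]
d [0.629 0.182 0.036]
mint [0.451 0.196 0.036]
tin [0.547 0.337 0.04 ]
grip [ 0.531 -0.05   0.09 ]
```

View pics/soap.png

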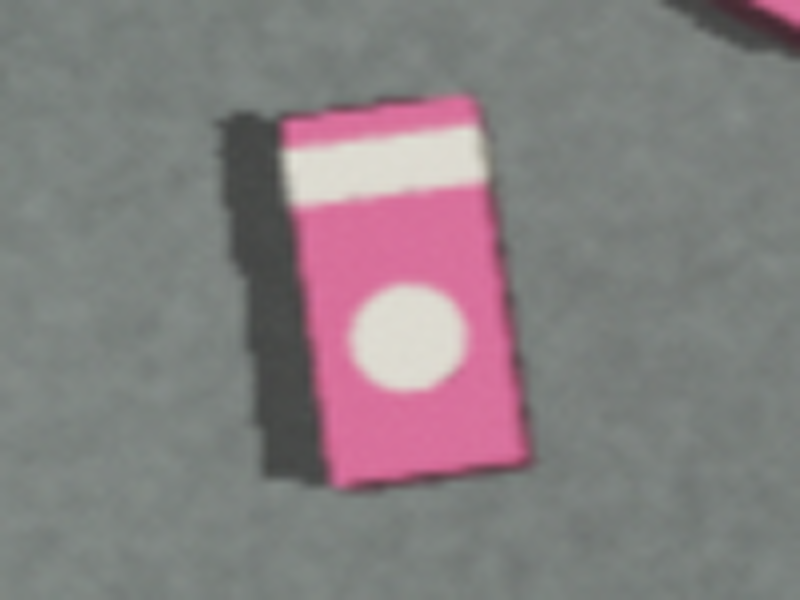

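View pics/case.png

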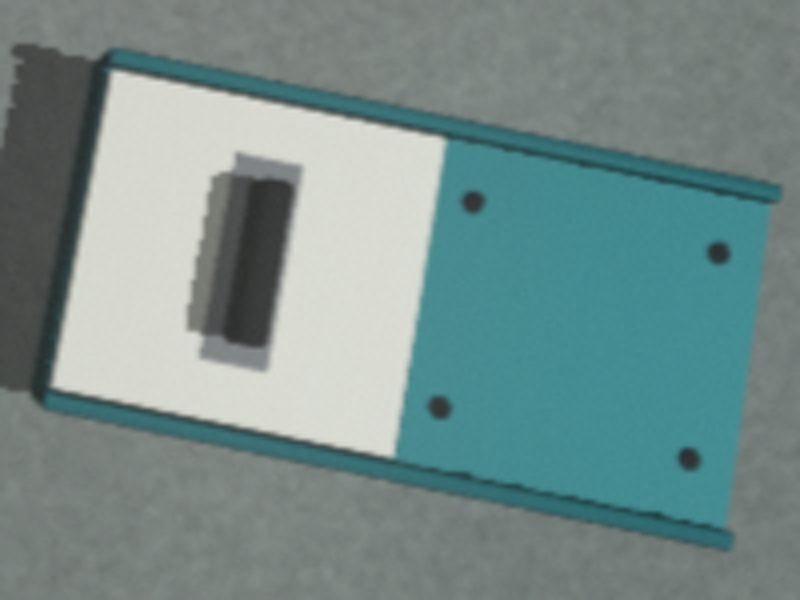

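The crop confirms the pink carton at (262,218): cream band and dot, top-face corners at crop (282,117), (478,97), (532,465), (340,488). It has the largest y (0.182 m), so it is farthest left and it's the one meant. The case crop gives the rail, cover and bar corners.

```bash
python3 - <<'E'
from station import imaging
from h import *
d=imaging.capture("top")
def P(L,o,s,z): return np.array([px(d,o[0]+a/s[0]-.5+.5/s[0],o[1]+b/s[1]-.5+.5/s[1],z) for a,b in L])
s=P([(282,117),(478,97),(532,465),(340,488)],(212,180),(8,7.5),.036)
print("soap",s.mean(0),np.linalg.norm(np.diff(s,axis=0),axis=1)); v=(s[0]+s[1]-s[2]-s[3])/2; print("band dir ang",np.degrees(np.arctan2(v[1],v[0])),np.linalg.norm(v))
c=P([(108,50),(780,187),(732,548),(43,405)],(335,205),(4,4),.068)
print("case",c.round(4).tolist(),c.mean(0)); v=(c[0]+c[3]-c[1]-c[2])/2; a=np.arctan2(v[1],v[0]); print(np.degrees(a),np.linalg.norm(v), np.linalg.norm(c[0]-c[3]))
k=P([(108,70),(50,388),(396,458),(446,140)],(335,205),(4,4),.0645)
v=(k[0]+k[1]-k[2]-k[3])/2; print("cover",k.mean(0),np.degrees(np.arctan2(v[1],v[0])),np.linalg.norm(v))
b=P([(252,178),(294,183),(268,347),(224,342)],(335,205),(4,4),.0945)
print("bar",b.mean(0)); u=(b[0]+b[1]-b[2]-b[3])/2;print(np.degrees(np.arctan2(u[1],u[0])),np.linalg.norm(u))
y=np.array([np.cos(a),np.sin(a)])
comp=c.mean(0)[:2]+y*.075; print("comp~",comp,"bar along",(b.mean(0)[:2]-comp)@y,"cover",(k.mean(0)[:2]-comp)@y)
E
```

```text
soap [0.62886544 0.18117374 0.036     ] [0.04444106 0.08974389 0.0430076 ]
band dir ang 7.39611568725059 0.09006864270637809
case [[0.6234, 0.0062, 0.068], [0.5561, -0.2848, 0.068], [0.4049, -0.2503, 0.068], [0.4732, 0.0399, 0.068]] [ 0.51438537 -0.12224393  0.068     ]
76.87226880622859 0.29845482697428455 0.15388371394411976
cover [ 0.53035946 -0.05205009  0.0645    ] 76.9237075373212 0.15058162627166863
bar [ 0.53092839 -0.0500179   0.0945    ]
-12.438339873430463 0.06846962672107106
comp~ [ 0.53141957 -0.04920397] bar along -0.0009042170144990562 cover -0.003012512145583798
```

```bash
cat > go.py <<'E'
import sys
from station import monitor
from h import *
# go.py x y z yawdeg(of tool y): remaining tool-frame shift/turn
x,y,z,yaw=map(float,sys.argv[1:5])
s=monitor.get_obs(); r=rot(s["tool_rot"]); 
ya=np.radians(yaw); Y=np.array([np.cos(ya),np.sin(ya),0]);Z=np.array([0,0,-1.]);X=np.cross(Y,Z)
T=R.from_matrix(np.c_[X,Y,Z])
print("t",round(s["time_s"],2),"pos",s["eef_pos"].round(4),"w",round(s["grip_width"],4),"F",s["force"].round(1))
D=np.array([x,y,z])-s["eef_pos"]
print("shift mm now-axes",(r.inv().apply(D)*1e3).round(1),"target-axes",(T.inv().apply(D)*1e3).round(1),"turn",np.degrees((r.inv()*T).as_rotvec()).round(2))
E
python3 go.py .531 -.050 .214 76.9
```

```text
t 0.25 pos [0.2801 0.6413 0.2136] w 0.0914 F [-0.2  0.   0.4]
shift mm now-axes [-5.066e+02 -5.331e+02 -1.000e-01] target-axes [-4.010e+02 -6.165e+02 -4.000e-01] turn [ -0.03  -0.   -10.5 ]
```

Emit:
{"name": "play_rows", "arguments": {"steps": "0 0 0 0 0 -5.25 0; 0 0 0 0 0 -5.25 0", "grip_force": 15}}

```text
time_s: 0.42
eef_pos: [0.2801, 0.6414, 0.2138]
tool_rot: [-0.0, 0.112, 0.994, -0.0]
force: [0.0, 0.2, 0.4]
grip_width: 0.0807
```

```bash
python3 go.py .531 -.050 .214 76.9
```

```text
t 0.42 pos [0.2801 0.6414 0.2138] w 0.0807 F [0.  0.2 0.4]
shift mm now-axes [-3.986e+02 -6.182e+02 -1.000e-01] target-axes [-4.010e+02 -6.166e+02 -2.000e-01] turn [-0.01 -0.    0.23]
```

Emit:
{"name": "play_rows", "arguments": {"steps": "-10 -15 0 0 0 0 0; -20 -31 0 0 0 0 0; -20 -31 0 0 0 0 0; -20 -31 0 0 0 0 0; -20 -31 0 0 0 0 0"}}

```text
time_s: 0.83
eef_pos: [0.3365, 0.4841, 0.2138]
tool_rot: [-0.0, 0.114, 0.994, -0.0]
force: [0.6, -0.4, -1.2]
grip_width: 0.0476
```

Emit:
{"name": "play_rows", "arguments": {"steps": "-20 -31 0 0 0 0 0; -20 -31 0 0 0 0 0; -20 -31 0 0 0 0 0; -20 -31 0 0 0 0 0; -20 -31 0 0 0 0 0"}}

```text
time_s: 1.25
eef_pos: [0.3988, 0.3104, 0.2141]
tool_rot: [0.0, 0.114, 0.993, 0.0]
force: [0.0, -0.3, -0.4]
grip_width: 0.0458
```

Emit:
{"name": "play_rows", "arguments": {"steps": "-20 -31 0 0 0 0 0; -20 -31 0 0 0 0 0; -20 -31 0 0 0 0 0; -20 -31 0 0 0 0 0; -20 -31 0 0 0 0 0"}}

```text
time_s: 1.67
eef_pos: [0.4612, 0.1367, 0.2142]
tool_rot: [0.0, 0.114, 0.993, 0.0]
force: [0.9, 0.6, -0.2]
grip_width: 0.0454
```

Emit:
{"name": "play_rows", "arguments": {"steps": "-20 -31 0 0 0 0 0; -20 -31 0 0 0 0 0; -20 -31 0 0 0 0 0; -20 -31 0 0 0 0 0; -10 -15 0 0 0 0 0"}}

```text
time_s: 2.08
eef_pos: [0.518, -0.0205, 0.2142]
tool_rot: [0.0, 0.115, 0.993, -0.0]
force: [0.1, 0.8, -0.1]
grip_width: 0.0457
```

Emit:
{"name": "play_rows", "arguments": {"steps": "0 0 0 0 0 0 0;0 0 0 0 0 0 0;0 0 0 0 0 0 0"}}

```text
time_s: 2.33
eef_pos: [0.5167, -0.0169, 0.2138]
tool_rot: [-0.0, 0.114, 0.993, 0.0]
force: [-0.6, -0.5, -0.8]
grip_width: 0.0456
```

```bash
python3 go.py .531 -.050 .214 76.9; python3 - <<'E'
from station import imaging
import cv2
d=imaging.capture("top");cv2.imwrite("pics/top1.png",d["img"][:,:,::-1])
d=imaging.capture("side");cv2.imwrite("pics/side1.png",d["img"][:,:,::-1])
E
```

```text
t 2.33 pos [ 0.5167 -0.0169  0.2138] w 0.0456 F [-0.6 -0.5 -0.8]
shift mm now-axes [-21.4 -29.   -0.2] target-axes [-21.4 -29.   -0.2] turn [-0.   -0.03 -0.  ]
```

View pics/side1.png

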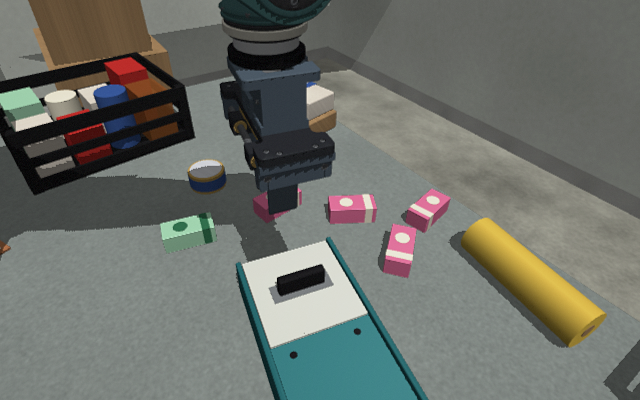

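The side view shows the gripper short of the bar, which is at (300,280). I'll finish the approach and descend.

Emit:
{"name": "play_rows", "arguments": {"steps": "-10.7 -14.5 0 0 0 0 0; -10.7 -14.5 10 0 0 0 0; 0 0 35 0 0 0 0; 0 0 35 0 0 0 0; 0 0 20 0 0 0 0"}}

```text
time_s: 2.85
eef_pos: [0.5299, -0.0495, 0.1112]
tool_rot: [-0.001, 0.114, 0.994, 0.0]
force: [-1.3, 1.2, -0.3]
grip_width: 0.0455
```

Emit:
{"name": "play_rows", "arguments": {"steps": "0 0 0 0 0 0 0;0 0 0 0 0 0 0"}}

```text
time_s: 3.02
eef_pos: [0.5308, -0.0496, 0.1137]
tool_rot: [-0.001, 0.113, 0.994, 0.0]
force: [-0.2, -1.3, 0.6]
grip_width: 0.0452
```

```bash
python3 go.py .531 -.050 .068 76.9; python3 - <<'E'
from station import imaging
import cv2
d=imaging.capture("side");cv2.imwrite("pics/side2.png",cv2.resize(d["img"][180:340,200:400,::-1],None,fx=3.5,fy=3.5))
E
```

```text
t 3.02 pos [ 0.5308 -0.0496  0.1137] w 0.0452 F [-0.2 -1.3  0.6]
shift mm now-axes [-0.3 -0.3 45.7] target-axes [-0.2 -0.3 45.7] turn [-0.01 -0.11  0.07]
```

View pics/side2.png

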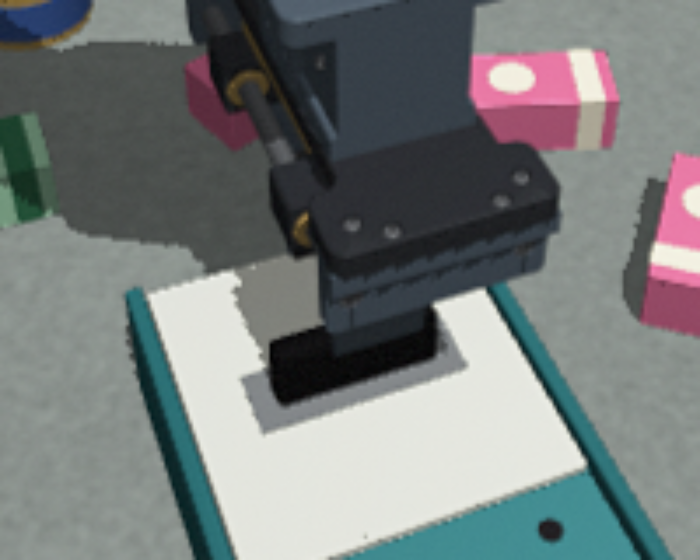

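The jaws are above the bar and aligned with it. I'll go down 44 mm and close.

Emit:
{"name": "play_rows", "arguments": {"steps": "0 0 24 0 0 0 0; 0 0 20 0 0 0 0; 0 0 0 0 0 0 0; 0 0 0 0 0 0 -1; 0 0 0 0 0 0 -1", "grip_force": 15}}

```text
time_s: 3.48
eef_pos: [0.5325, -0.0504, 0.0718]
tool_rot: [0.001, 0.114, 0.993, -0.0]
force: [-0.5, 0.6, 0.3]
grip_width: 0.0351
```

Emit:
{"name": "play_rows", "arguments": {"steps": "0 0 0 0 0 0 -1; 0 0 0 0 0 0 -1; 0 0 0 0 0 0 -1"}}

```text
time_s: 3.73
eef_pos: [0.5319, -0.0505, 0.0709]
tool_rot: [0.001, 0.114, 0.993, -0.0]
force: [0.1, -2.1, 1.4]
grip_width: 0.0152
```

Emit:
{"name": "play_rows", "arguments": {"steps": "0 0 0 0 0 0 -1; 0 -10 0 0 0 0 -1; 0 -22 0 0 0 0 -1; 0 -25 0 0 0 0 -1; 0 -25 0 0 0 0 -1", "grip_force": 20}}

```text
time_s: 4.15
eef_pos: [0.5132, -0.1309, 0.0708]
tool_rot: [0.001, 0.114, 0.994, 0.0]
force: [0.9, 2.9, 7.0]
grip_width: 0.0143
```

Emit:
{"name": "play_rows", "arguments": {"steps": "0 -22 0 0 0 0 -1; 0 -20 0 0 0 0 -1; 0 -10 0 0 0 0 -1; 0 0 0 0 0 0 -1; 0 0 0 0 0 0 -1"}}

```text
time_s: 4.57
eef_pos: [0.5014, -0.182, 0.0708]
tool_rot: [0.001, 0.114, 0.993, -0.0]
force: [-1.5, -1.3, 9.9]
grip_width: 0.0138
```

```bash
python3 go.py .4983 -.1906 .0705 76.9
```

```text
t 4.57 pos [ 0.5014 -0.182   0.0708] w 0.0138 F [-1.5 -1.3  9.9]
shift mm now-axes [ 1.  -9.   0.3] target-axes [ 1.1 -9.   0.3] turn [-0.03  0.06 -0.05]
```

Emit:
{"name": "play_rows", "arguments": {"steps": "0 -5 0 0 0 0 -1; 0 -3 0 0 0 0 -1; 0 0 0 0 0 0 -1;0 0 0 0 0 0 -1"}}

```text
time_s: 4.9
eef_pos: [0.4997, -0.1892, 0.0707]
tool_rot: [0.0, 0.114, 0.993, -0.0]
force: [-2.1, -1.3, 9.0]
grip_width: 0.0141
```

Emit:
{"name": "play_rows", "arguments": {"steps": "0 -3 0 0 0 0 -1; 0 0 0 0 0 0 -1;0 0 0 0 0 0 -1"}}

```text
time_s: 5.15
eef_pos: [0.4992, -0.1912, 0.0707]
tool_rot: [0.0, 0.114, 0.993, 0.0]
force: [1.5, 10.0, 9.6]
grip_width: 0.0141
```

Emit:
{"name": "play_rows", "arguments": {"steps": "0 -3 0 0 0 0 -1; 0 0 0 0 0 0 -1;0 0 0 0 0 0 -1"}}

```text
time_s: 5.4
eef_pos: [0.499, -0.1921, 0.0708]
tool_rot: [0.001, 0.115, 0.993, 0.002]
force: [10.7, 38.5, 14.2]
grip_width: 0.0152
```

The force jumped to 38 N, so the cover is against its open stop with the bar at about (0.499,-0.191). I'll relieve the load, release and lift.

Emit:
{"name": "play_rows", "arguments": {"steps": "0 3.5 0 0 0 0 -1; 0 0 0 0 0 0 -1; 0 0 0 0 0 0 0; 0 0 0 0 0 0 0;0 0 0 0 0 0 0"}}

```text
time_s: 5.82
eef_pos: [0.4986, -0.1912, 0.07]
tool_rot: [-0.0, 0.114, 0.993, 0.0]
force: [0.4, 0.4, -0.4]
grip_width: 0.0311
```

Emit:
{"name": "play_rows", "arguments": {"steps": "0 0 0 0 0 0 0; 0 0 -15 0 0 0 0; 0 0 -35 0 0 0 0;0 0 -35 0 0 0 0;0 0 -35 0 0 0 0"}}

```text
time_s: 6.23
eef_pos: [0.4981, -0.191, 0.191]
tool_rot: [-0.001, 0.114, 0.993, 0.0]
force: [0.1, -0.5, -0.2]
grip_width: 0.0454
```

```bash
python3 go.py .629 .181 .19 97.4; python3 - <<'E'
from station import imaging
import cv2
d=imaging.capture("side");cv2.imwrite("pics/side3.png",d["img"][:,:,::-1])
E
```

```text
t 6.23 pos [ 0.4981 -0.191   0.191 ] w 0.0454 F [ 0.1 -0.5 -0.2]
shift mm now-axes [-43.2 392.    1. ] target-axes [-177.8  352.1    1. ] turn [ 2.00e-02 -7.00e-02 -2.05e+01]
```

View pics/side3.png

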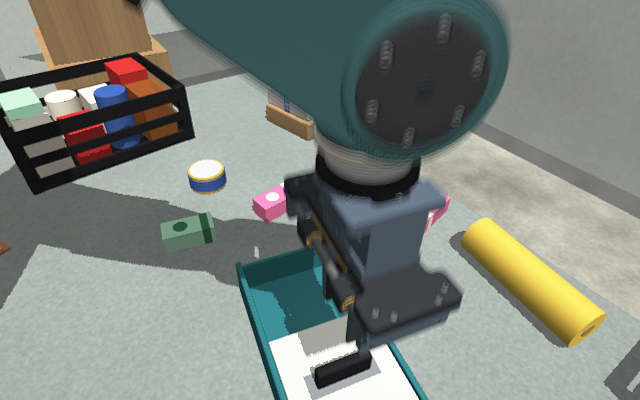

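The cover is pulled back and the teal compartment shows at (290,290). Next I'll go to the soap.

Emit:
{"name": "play_rows", "arguments": {"steps": "-2 18 0 0 0 0 0; -3.6 34 0 0 0 0 0; -4 34 0 0 0 0 0; -4 34 0 0 0 0 0; -4 34 0 0 0 0 0.6"}}

```text
time_s: 6.7
eef_pos: [0.5509, -0.0438, 0.1899]
tool_rot: [0.0, 0.114, 0.993, 0.0]
force: [0.2, -1.2, 0.0]
grip_width: 0.0501
```

Emit:
{"name": "play_rows", "arguments": {"steps": "-4 34 0 0 0 0 0.6; -4 34 0 0 0 0 0.6; -4 34 0 0 0 0 0.6; -4 34 0 0 0 0 0.6; -4 34 0 0 0 0 0.6"}}

```text
time_s: 7.12
eef_pos: [0.6089, 0.1175, 0.1898]
tool_rot: [-0.0, 0.114, 0.993, -0.0]
force: [1.0, 0.3, 0.4]
grip_width: 0.0728
```

Emit:
{"name": "play_rows", "arguments": {"steps": "-4 34 0 0 0 0 0.6; -2 34 0 0 0 0 0.6; 0 0 0 0 0 -6.8 0.6; 0 0 0 0 0 -6.8 0.6; 0 0 0 0 0 -6.8 0.6"}}

```text
time_s: 7.53
eef_pos: [0.6298, 0.1813, 0.1895]
tool_rot: [-0.0, -0.067, 0.998, -0.0]
force: [0.0, -0.5, 0.6]
grip_width: 0.0729
```

Emit:
{"name": "play_rows", "arguments": {"steps": "0 0 0 0 0 0 0.6;0 0 0 0 0 0 0.6"}}

```text
time_s: 7.7
eef_pos: [0.6299, 0.1807, 0.1898]
tool_rot: [-0.0, -0.062, 0.998, -0.0]
force: [0.1, 0.1, -0.6]
grip_width: 0.0726
```

```bash
python3 go.py .629 .181 .19 97.4
```

```text
t 7.7 pos [0.6299 0.1807 0.1898] w 0.0726 F [ 0.1  0.1 -0.6]
shift mm now-axes [ 0.8  0.4 -0.2] target-axes [ 0.8  0.5 -0.2] turn [-0.   -0.01 -0.32]
```

Emit:
{"name": "play_rows", "arguments": {"steps": "0.8 0.5 20 0 0 0 0.6; 0 0 35 0 0 0 0.6; 0 0 35 0 0 0 0.6; 0 0 20 0 0 0 0.6; 0 0 0 0 0 0 0.6"}}

```text
time_s: 8.12
eef_pos: [0.6263, 0.1802, 0.0755]
tool_rot: [-0.003, -0.061, 0.998, -0.001]
force: [-0.2, -0.4, -0.8]
grip_width: 0.0729
```

```bash
python3 go.py .629 .181 .007 97.4; python3 - <<'E'
from station import imaging
import cv2
d=imaging.capture("side");cv2.imwrite("pics/side4.png",d["img"][:,:,::-1])
d=imaging.capture("top");cv2.imwrite("pics/top4.png",d["img"][:,:,::-1])
E
```

```text
t 8.12 pos [0.6263 0.1802 0.0755] w 0.0729 F [-0.2 -0.4 -0.8]
shift mm now-axes [-3.2  0.5 68.5] target-axes [-2.7  0.4 68.5] turn [-0.04 -0.36 -0.35]
```

View pics/side4.png

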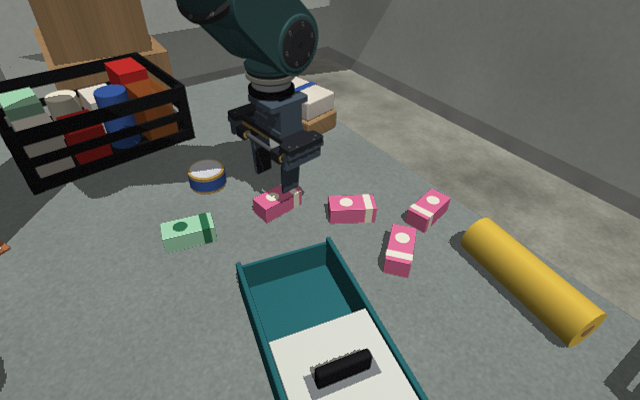

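View pics/top4.png

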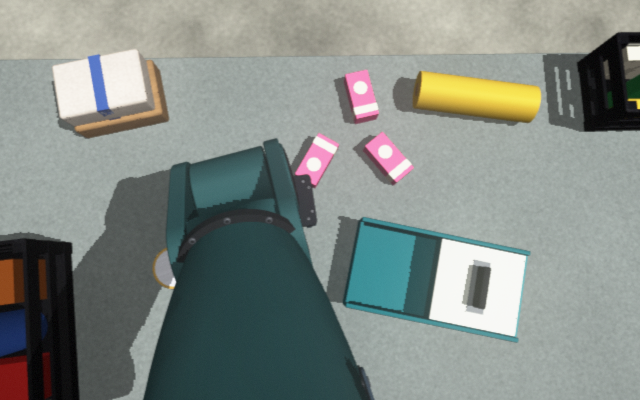

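The cover is back to the case's -y end and the compartment is open at (393,265). The jaws sit above the soap, so I'll descend the rest.

Emit:
{"name": "play_rows", "arguments": {"steps": "0 0 25 0 0 0 0.6; 0 0 22 0 0 0 0.6; 0 0 0 0 0 0 0.6;0 0 0 0 0 0 0.6"}}

```text
time_s: 8.55
eef_pos: [0.6296, 0.1812, 0.0342]
tool_rot: [0.0, -0.063, 0.998, 0.0]
force: [0.4, -0.3, 0.4]
grip_width: 0.0727
```

```bash
python3 go.py .629 .181 .007 97.4
```

```text
t 8.55 pos [0.6296 0.1812 0.0342] w 0.0727 F [ 0.4 -0.3  0.4]
shift mm now-axes [ 0.6 -0.2 27.2] target-axes [ 0.6 -0.2 27.2] turn [ 0.    0.02 -0.17]
```

Emit:
{"name": "play_rows", "arguments": {"steps": "0 0 15 0 0 0 0.6; 0 0 12 0 0 0 0.6; 0 0 0 0 0 0 0.6;0 0 0 0 0 0 -1; 0 0 0 0 0 0 -1", "grip_force": 15}}

```text
time_s: 8.97
eef_pos: [0.6293, 0.1812, 0.0063]
tool_rot: [0.0, -0.064, 0.998, 0.0]
force: [-0.8, -0.4, -0.0]
grip_width: 0.0624
```

Emit:
{"name": "play_rows", "arguments": {"steps": "0 0 0 0 0 0 -1;0 0 0 0 0 0 -1;0 0 0 0 0 0 -1;0 0 0 0 0 0 -1"}}

```text
time_s: 9.3
eef_pos: [0.6294, 0.1814, 0.0064]
tool_rot: [0.0, -0.064, 0.998, 0.0]
force: [-1.2, 1.3, 5.3]
grip_width: 0.044
```

Emit:
{"name": "play_rows", "arguments": {"steps": "0 0 -5 0 0 0 -1;0 0 -20 0 0 0 -1;0 0 -30 0 0 0 -1;0 0 -35 0 0 0 -1;0 0 -35 0 0 0 -1"}}

```text
time_s: 9.72
eef_pos: [0.6283, 0.1809, 0.132]
tool_rot: [-0.001, -0.064, 0.998, -0.0]
force: [0.5, 1.0, -2.1]
grip_width: 0.0441
```

```bash
python3 go.py .5315 -.0515 .130 76.9; python3 - <<'E'
from station import imaging
import cv2
d=imaging.capture("side");cv2.imwrite("pics/side5.png",d["img"][:,:,::-1])
E
```

```text
t 9.72 pos [0.6283 0.1809 0.132 ] w 0.0441 F [ 0.5  1.  -2.1]
shift mm now-axes [ 125.6 -218.2    2.2] target-axes [  41.6 -248.3    2. ] turn [-0.03 -0.08 20.41]
```

View pics/side5.png

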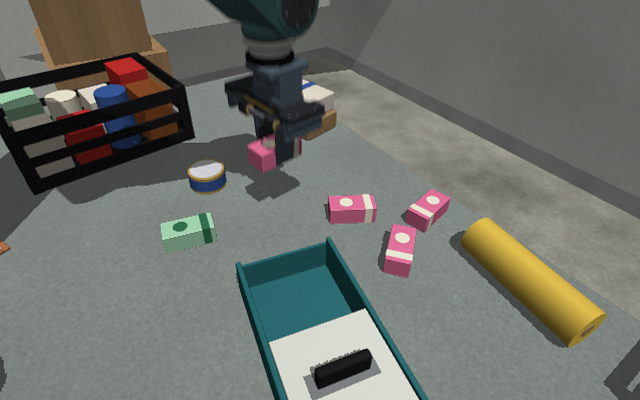

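The soap is held at (265,153), grip width 44 mm. I'll carry it over the compartment, turn it to the case axes and lower it.

Emit:
{"name": "play_rows", "arguments": {"steps": "8 -14 0 0 0 0 -1;13 -22 0 0 0 0 -1;14 -24 0 0 0 0 -1;15 -26 0 0 0 0 -1;15 -26 0 0 0 0 -1"}}

```text
time_s: 10.18
eef_pos: [0.5775, 0.0605, 0.1304]
tool_rot: [-0.0, -0.064, 0.998, -0.0]
force: [-0.3, -0.5, -1.0]
grip_width: 0.0439
```

Emit:
{"name": "play_rows", "arguments": {"steps": "15 -26 0 0 0 0 -1;15 -26 0 0 0 0 -1;14 -24 0 0 0 0 -1;10 -18 0 0 0 0 -1;6.5 -12 0 0 0 0 -1"}}

```text
time_s: 10.6
eef_pos: [0.5307, -0.0527, 0.1305]
tool_rot: [-0.001, -0.063, 0.998, 0.0]
force: [0.8, 0.7, -1.5]
grip_width: 0.0438
```

Emit:
{"name": "play_rows", "arguments": {"steps": "0 0 0 0 0 6.8 -1;0 0 0 0 0 6.8 -1;0 0 0 0 0 6.8 -1;0 0 0 0 0 0 -1;0 0 0 0 0 0 -1"}}

```text
time_s: 11.02
eef_pos: [0.5321, -0.051, 0.1307]
tool_rot: [-0.0, 0.112, 0.994, -0.0]
force: [0.1, -0.2, -0.8]
grip_width: 0.0441
```

```bash
python3 go.py .5315 -.0515 .0125 76.9; python3 - <<'E'
from station import imaging
import cv2
d=imaging.capture("side");cv2.imwrite("pics/side6.png",d["img"][:,:,::-1])
E
```

```text
t 11.02 pos [ 0.5321 -0.051   0.1307] w 0.0441 F [ 0.1 -0.2 -0.8]
shift mm now-axes [  0.4  -0.7 118.2] target-axes [  0.5  -0.7 118.2] turn [-0.   -0.02  0.23]
```

View pics/side6.png

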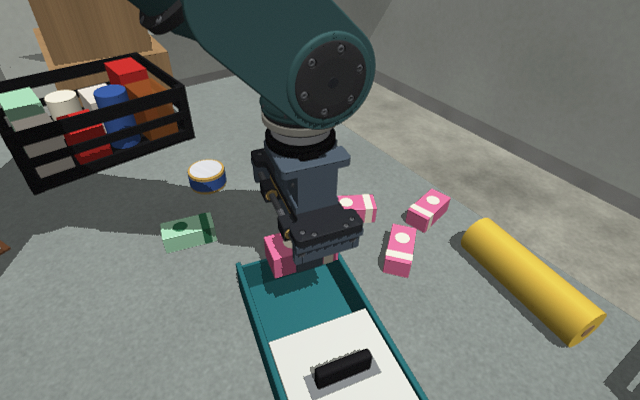

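The soap hangs over the compartment at about (300,250).

Emit:
{"name": "play_rows", "arguments": {"steps": "0 0 15 0 0 0 -1;0 0 25 0 0 0 -1;0 0 25 0 0 0 -1;0 0 20 0 0 0 -1;0 0 15 0 0 0 -1"}}

```text
time_s: 11.48
eef_pos: [0.5315, -0.0508, 0.0291]
tool_rot: [-0.001, 0.112, 0.994, 0.0]
force: [-0.9, 0.0, -2.8]
grip_width: 0.0437
```

Emit:
{"name": "play_rows", "arguments": {"steps": "0 0 6 0 0 0 -1;0 0 4 0 0 0 -1;0 0 0 0 0 0 -1;0 0 0 0 0 0 -1"}}

```text
time_s: 11.82
eef_pos: [0.5328, -0.051, 0.0216]
tool_rot: [0.0, 0.114, 0.994, -0.0]
force: [-0.1, -0.1, -2.2]
grip_width: 0.0435
```

```bash
python3 go.py .5315 -.0515 .0125 76.9
```

```text
t 11.82 pos [ 0.5328 -0.051   0.0216] w 0.0435 F [-0.1 -0.1 -2.2]
shift mm now-axes [ 1.2 -0.7  9.1] target-axes [ 1.2 -0.7  9.1] turn [0.   0.05 0.06]
```

Emit:
{"name": "play_rows", "arguments": {"steps": "0 0 4 0 0 0 -1;0 0 3 0 0 0 -1;0 0 0 0 0 0 -1;0 0 0 0 0 0 -1"}}

```text
time_s: 12.15
eef_pos: [0.5323, -0.051, 0.014]
tool_rot: [0.0, 0.114, 0.993, -0.0]
force: [0.6, 0.5, -1.8]
grip_width: 0.0438
```

Emit:
{"name": "play_rows", "arguments": {"steps": "0 0 1.5 0 0 0 -1;0 0 0 0 0 0 -1;0 0 0 0 0 0 -1"}}

```text
time_s: 12.4
eef_pos: [0.5323, -0.051, 0.0125]
tool_rot: [0.0, 0.114, 0.993, 0.0]
force: [-0.3, -0.0, -1.6]
grip_width: 0.0437
```

Emit:
{"name": "play_rows", "arguments": {"steps": "0 0 1 0 0 0 -1;0 0 0 0 0 0 -1;0 0 0 0 0 0 -1"}}

```text
time_s: 12.65
eef_pos: [0.5325, -0.0511, 0.012]
tool_rot: [0.0, 0.114, 0.993, -0.0]
force: [-4.2, -0.1, 9.7]
grip_width: 0.0441
```

Contact with the floor (9.7 N). Release and lift.

Emit:
{"name": "play_rows", "arguments": {"steps": "0 0 0 0 0 0 0.4;0 0 0 0 0 0 0.4;0 0 0 0 0 0 0.4;0 0 0 0 0 0 0.4;0 0 -5 0 0 0 0.4"}}

```text
time_s: 13.07
eef_pos: [0.5318, -0.0509, 0.0159]
tool_rot: [-0.001, 0.114, 0.993, 0.0]
force: [-0.8, 0.3, -0.1]
grip_width: 0.0639
```

Emit:
{"name": "play_rows", "arguments": {"steps": "0 0 -20 0 0 0 0.4;0 0 -35 0 0 0 0.4;0 0 -35 0 0 0 0.4;0 0 -35 0 0 0 0.4;0 0 -35 0 0 0 0"}}

```text
time_s: 13.48
eef_pos: [0.5319, -0.0509, 0.1784]
tool_rot: [-0.0, 0.114, 0.993, 0.0]
force: [1.1, -0.3, 0.0]
grip_width: 0.0594
```

```bash
python3 go.py .4985 -.1912 .16 76.9; python3 - <<'E'
from station import imaging
import cv2
d=imaging.capture("side");cv2.imwrite("pics/side7.png",d["img"][:,:,::-1])
E
```

```text
t 13.48 pos [ 0.5319 -0.0509  0.1784] w 0.0594 F [ 1.1 -0.3  0. ]
shift mm now-axes [   0.7 -144.2   18.4] target-axes [   0.7 -144.2   18.4] turn [ 0.   -0.    0.01]
```

View pics/side7.png

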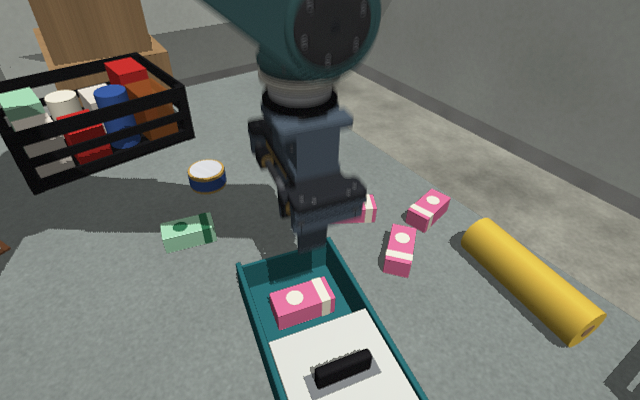

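The soap lies flat in the compartment at (302,302), band and dot up, released. Next is the bar at (342,367), to close the cover.

Emit:
{"name": "play_rows", "arguments": {"steps": "0 -20 0 0 0 0 0;0 -33 0 0 0 0 0;0 -35 0 0 0 0 0;0 -33 0 0 0 0 0;0 -23 0 0 0 0 0"}}

```text
time_s: 13.95
eef_pos: [0.4989, -0.1933, 0.1768]
tool_rot: [0.0, 0.114, 0.993, -0.0]
force: [-0.3, -0.2, -0.4]
grip_width: 0.0461
```

Emit:
{"name": "play_rows", "arguments": {"steps": "0 0 10 0 0 0 0;0 0 30 0 0 0 0;0 0 20 0 0 0 0;0 0 0 0 0 0 0;0 0 0 0 0 0 0"}}

```text
time_s: 14.37
eef_pos: [0.4991, -0.1907, 0.116]
tool_rot: [-0.001, 0.114, 0.993, 0.0]
force: [-1.5, 0.6, 0.9]
grip_width: 0.0455
```

```bash
python3 go.py .4988 -.1912 .0705 76.9
```

```text
t 14.37 pos [ 0.4991 -0.1907  0.116 ] w 0.0455 F [-1.5  0.6  0.9]
shift mm now-axes [ 0.1 -0.6 45.5] target-axes [ 0.2 -0.6 45.5] turn [ 0.02 -0.12  0.02]
```

Emit:
{"name": "play_rows", "arguments": {"steps": "0 0 25 0 0 0 0;0 0 20 0 0 0 0;0 0 0 0 0 0 0;0 0 0 0 0 0 -1;0 0 0 0 0 0 -1", "grip_force": 20}}

```text
time_s: 14.78
eef_pos: [0.5006, -0.1915, 0.0731]
tool_rot: [0.001, 0.114, 0.993, -0.0]
force: [0.4, 0.7, 0.4]
grip_width: 0.0352
```

Emit:
{"name": "play_rows", "arguments": {"steps": "0 0 0 0 0 0 -1;0 0 0 0 0 0 -1;0 0 0 0 0 0 -1;0 0 0 0 0 0 -1"}}

```text
time_s: 15.12
eef_pos: [0.5002, -0.1913, 0.0722]
tool_rot: [0.001, 0.114, 0.993, -0.0]
force: [-1.9, 3.4, 8.2]
grip_width: 0.014
```

Emit:
{"name": "play_rows", "arguments": {"steps": "0 10 0 0 0 0 -1;0 22 0 0 0 0 -1;0 25 0 0 0 0 -1;0 25 0 0 0 0 -1;0 22 0 0 0 0 -1"}}

```text
time_s: 15.53
eef_pos: [0.5239, -0.0891, 0.0723]
tool_rot: [0.001, 0.114, 0.993, -0.0]
force: [-0.2, -2.2, 6.9]
grip_width: 0.0139
```

Emit:
{"name": "play_rows", "arguments": {"steps": "0 20 0 0 0 0 -1;0 12 0 0 0 0 -1;0 4 0 0 0 0 -1;0 0 0 0 0 0 -1;0 0 0 0 0 0 -1"}}

```text
time_s: 15.95
eef_pos: [0.532, -0.0544, 0.0722]
tool_rot: [0.0, 0.114, 0.994, 0.0]
force: [-1.6, 1.7, 8.7]
grip_width: 0.0137
```

Emit:
{"name": "play_rows", "arguments": {"steps": "0 3 0 0 0 0 -1;0 0 0 0 0 0 -1;0 0 0 0 0 0 -1"}}

```text
time_s: 16.2
eef_pos: [0.5326, -0.0519, 0.0722]
tool_rot: [0.0, 0.114, 0.993, 0.0]
force: [-2.0, 1.9, 9.4]
grip_width: 0.014
```

Emit:
{"name": "play_rows", "arguments": {"steps": "0 3 0 0 0 0 -1;0 0 0 0 0 0 -1;0 0 0 0 0 0 -1"}}

```text
time_s: 16.45
eef_pos: [0.533, -0.05, 0.0722]
tool_rot: [0.0, 0.114, 0.994, -0.001]
force: [-3.2, -11.3, 9.5]
grip_width: 0.0138
```

Emit:
{"name": "play_rows", "arguments": {"steps": "0 2.5 0 0 0 0 -1;0 0 0 0 0 0 -1;0 0 0 0 0 0 -1"}}

```text
time_s: 16.7
eef_pos: [0.5332, -0.0494, 0.0721]
tool_rot: [-0.0, 0.113, 0.994, -0.002]
force: [-9.8, -39.7, 10.6]
grip_width: 0.0147
```

Emit:
{"name": "play_rows", "arguments": {"steps": "0 -2.5 0 0 0 0 -1;0 0 0 0 0 0 -1;0 0 0 0 0 0 0;0 0 0 0 0 0 0;0 0 0 0 0 0 0"}}

```text
time_s: 17.12
eef_pos: [0.5328, -0.049, 0.0715]
tool_rot: [0.0, 0.114, 0.993, 0.0]
force: [-0.0, -0.4, 0.1]
grip_width: 0.0309
```

Emit:
{"name": "play_rows", "arguments": {"steps": "0 0 0 0 0 0 0;0 0 -15 0 0 0 0;0 0 -35 0 0 0 0;0 0 -35 0 0 0 0;0 0 -35 0 0 0 0"}}

```text
time_s: 17.53
eef_pos: [0.5322, -0.0489, 0.1926]
tool_rot: [-0.001, 0.114, 0.993, 0.0]
force: [0.7, -0.6, 0.5]
grip_width: 0.0457
```

Emit:
{"name": "play_rows", "arguments": {"steps": "0 41 0 0 0 0 0;0 41 0 0 0 0 0;0 41 0 0 0 0 0;0 41 0 0 0 0 0;0 41 0 0 0 0 0"}}

```text
time_s: 17.95
eef_pos: [0.5792, 0.1527, 0.1916]
tool_rot: [0.0, 0.114, 0.993, 0.0]
force: [1.3, -0.8, -0.8]
grip_width: 0.0456
```

Emit:
{"name": "play_rows", "arguments": {"steps": "0 41 0 0 0 0 0;0 35 0 0 0 0 0;0 20 0 0 0 0 0;0 0 0 0 0 0 0;0 0 0 0 0 0 0"}}

```text
time_s: 18.37
eef_pos: [0.6006, 0.245, 0.191]
tool_rot: [-0.0, 0.113, 0.994, -0.0]
force: [0.5, -0.6, 0.4]
grip_width: 0.0459
```

```bash
python3 - <<'E'
from station import imaging
import cv2
d=imaging.capture("side");cv2.imwrite("pics/side8.png",d["img"][:,:,::-1])
d=imaging.capture("top");cv2.imwrite("pics/top8.png",d["img"][:,:,::-1])
cv2.imwrite("pics/case8.png",cv2.resize(d["img"][205:355,335:535,::-1],None,fx=4,fy=4,interpolation=cv2.INTER_CUBIC))
E
```

```text
(no output)
```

View pics/side8.png

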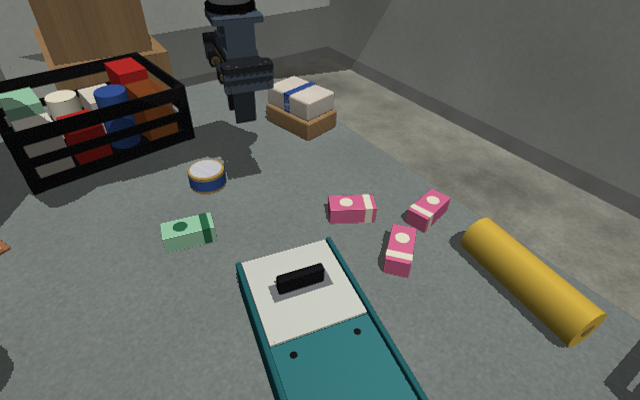

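View pics/case8.png

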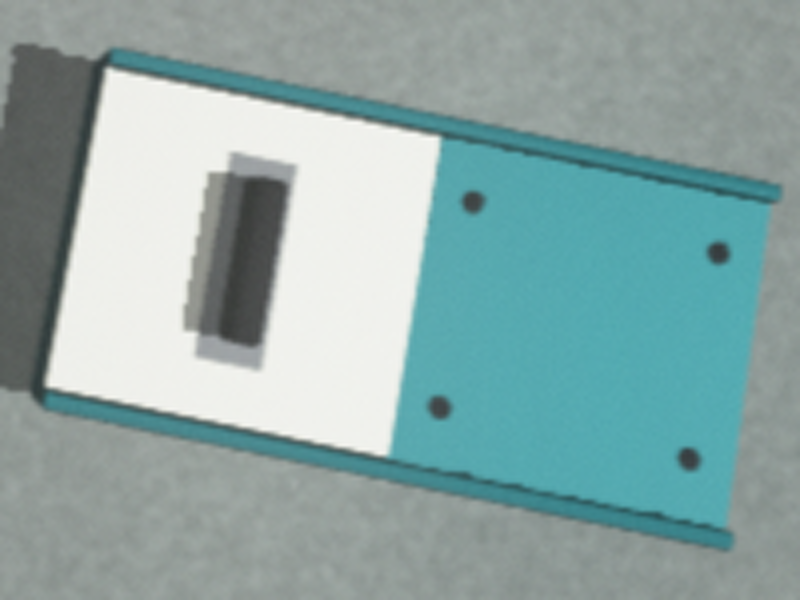

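The cover is flush with the +y end. Its right edge is at crop x 441/391, against 446/396 at the start, so it is about 2 mm further shut than it began. The arm is clear.

```bash
python3 -c "
from station import ctrl; print(ctrl.finish_job())"
```

```text
the job is handed in; nothing more can be done
None
```

The job is done and handed in at about 18.5 s. I pulled the white cover back to its open stop and laid the leftmost pink carton flat in the compartment. I then released the carton and slid the cover shut against its other stop.

- **Cover open:** the wrist force rose to about 40 N at the stop, and the top view showed the compartment fully open.
- **Soap:** I lowered it in millimetre steps until it touched the floor at about 10 N and then let go. The side view, taken before closing, showed it flat with its band and dot up.
- **Cover shut:** the force reached about 42 N at the shut stop, and the bar had travelled about 145 mm. After I let go, the top view showed the cover flush with the +y end, about 2 mm further shut than it started.
- **At hand-in:** the arm was clear of everything, and the other objects showed no sign of having moved.

No check failed or disagreed.

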